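Chock the edger wheel set and free its hub

TASK

The spare edger wheel set stands on its sloping roll-out cradle, kept from rolling only by the lock pin through its hub; free the hub so that the wheel set can be lifted straight off. First push the sliding wedge chock up the deck until it is snug against the wheel, then draw the lock pin right out sideways by its knob and lay it in the open parking notch on the side of the cradle. The wheel set must stay standing where it is, held by the chock; leave the tools and parts lying round the cradle alone.

Things in the scene. Friction and masses are not known exactly. Their poses are not given: they have to be found in the camera images.
- cradle: Grey steel cradle fixed on the bench, 190 mm long (x), 108 mm wide (y). Origin: under the middle of its deck, on the bench; x up the slope, y away from the pin's knob, z up. -y side faces the robot, low end on the robot's left. Deck rises 0.105 rad towards +x, 30 above the bench at x=0. Side rails 14 above the deck, 47 apart inside. Block for the pin: x 26..62, y -64..-40, top 93 above the bench.
- chock (a joint): Travel (m) of the wedge chock along the deck: 0 at the low end, growing up the slope; it touches the wheel at about 0.052. A spring shoe holds it wherever it is left: about 3 N slides it; the wheel alone cannot push it back.
- chock_back (a point): Middle of the chock's upright back plate, on the face that looks down the slope, 18 mm above the deck; plate 40 wide, 6 thick, reaching 34 above the deck. Push here, up the slope (cradle +x, rising 0.105 rad). Dark steel wedge with a rubber face, 58 from this plate to its toe. The space behind the plate is free.
- wheel_set: Edger wheel set: solid round pack of three grinding wheels, diameter 80 mm, width 44 mm, with a hub boss (diameter 32, 14 long, bore 14) on each face; about 0.75 kg. Stands on its rim on the deck between the rails. Origin: its centre; y along its axis. Without pin or chock it rolls down the deck.
- lock_pin: Lock pin, 50 g: steel shank, diameter 12 mm, black round knob, diameter 24, 24 long. Origin: knob's centre; y along the shank to its tip, 62 away. It starts through the block into the hub, level, along cradle y, origin at cradle (44,-86,74) mm; 10 of bare shank between knob and block. Slides freely along cradle -y; clear of the hub after 15, of the block after 41.
- pin_bore (a point): Centre of the mouth of the block's bore (diameter 13 mm) on its -y face, 75 mm above the bench.
- notch (a point): Parking notch on the cradle's -y side: open-topped slot along cradle y, 16 mm wide, 28 long, between two cheeks 12 thick with pointed tops 66 above the bench (mouth 28). Point: slot's middle at the parked pin's axis, 52 above the bench, cradle (-40,-54,52) mm. The shank lies in the slot, knob outside its -y end: the knob's centre is then about 33 from this point along cradle -y.
- screwdriver: Bystander: small screwdriver with a swivel cap, 109 mm long, lying in front of the cradle's high end. Origin: middle of its underside.
- lens_block: Bystander: lens holding block, 26 mm across, 16 mm high, standing on the bench just beyond the cradle's low end. Origin: middle of its underside.
- lens_spray: Bystander: spray bottle, 42 mm in diameter and 140 mm high, standing behind the cradle. Origin: middle of its underside.
- pad_roll_a: Bystander: white roll of pads lying flat behind the cradle, 62 mm in diameter, 26 mm high. Origin: middle of its underside.
There are look-alikes about, which are no part of the job. There is more than one size of the lock_pin; the one meant has the size given above.

How it is judged:
On the way, in this order (a step that is already met when the one before it is completed fails the run):
1. the chock is snug against the wheel (within about 3 mm) while the lock pin is still in the hub (value of joint chock above 0.0485 m and y of lock_pin in the frame of cradle above -0.0975 m), for 0.2 s.
2. the lock pin is drawn out of hub and bearing block, the wheel set still in its place (y of lock_pin in the frame of cradle below -0.126 m and distance of wheel_set from where it was at the start of the episode below 0.01 m), for 0.1 s.
At the end, for the whole second after the job is handed in: Chock within about 3 mm of the wheel set, which is at rest less than 10 mm from its first place; the pin at rest in the notch, along the slot (0.15 rad), knob's centre within 6 mm of the slot's middle line and of resting height, 20 to 50 mm out from the slot's middle (value of joint chock above 0.0485 m and distance of wheel_set from where it was at the start of the episode below 0.01 m and linear speed of each of wheel_set, lock_pin below 0.01 m/s and angular speed of wheel_set below 0.1 rad/s and x of lock_pin in the frame of cradle between -0.046 and -0.034 m and y of lock_pin in the frame of cradle between -0.104 and -0.074 m and z of lock_pin in the frame of cradle between 0.046 and 0.058 m and angle between the y axis of lock_pin and the y axis of cradle, either way round below 0.15 rad); the robot touches nothing.
It fails at once if the wheel set rolls or is moved more than 10 mm from its place (distance of wheel_set from where it was at the start of the episode above 0.01 m).
It fails at once if the screwdriver, lens block, spray bottle or pad roll is moved more than 30 mm (distance of any of screwdriver, lens_block, lens_spray, pad_roll_a from where it was at the start of the episode above 0.03 m).
It also fails if it takes over 54 s, if anything falls off the work surface, if the arm or the gripper's body presses on something with over 40 N, if the wrist force passes 120 N, or if a joint passes its speed limit or range.

ROBOT

A 6-joint arm with a two-finger parallel gripper is mounted at the origin on a cart in front of the work surface, level with it; the furniture and walls round the work are solid. World frame = base frame: x ahead of the robot, y to its left, z up, the work surface at z = 0. Lengths are in m, angles in rad, forces in N, time in s.
With the tool pointing down it reaches from about 0.375 to 0.75 m from the base axis. Payload 9 kg.
Tool frame: the origin (TCP) lies midway between the tips of the shut fingers; the grasp point (between the pads) lies 19 mm behind it; z points along the fingers, y is the line along which they close (so a half turn about z gives the same grasp; the last joint's range is limited). The gripper opens to 85 mm and grips with 20 to 120 N. Pads are 22 mm wide; open, the fingers measure 114 mm over their backs; the gripper's body (76 mm by 85 mm) begins 54 mm behind the grasp point. The pads swing forward as they close: fully open they stand 13 mm farther back than shut.
Start: joints at [1.085, 0.104, 0.097, 1.564, 0, 1.353], TCP at [0.159, 0.579, 0.231] pointing down, gripper open.
Joint ranges: [-2.99, 2.99], [-0.84, 1.86], [-1.1, 1.16], [-1.84, 2.11], [-1.51, 1.56], [-3.14, 3.14]. Speed limits (rad/s): [2.22, 2.22, 2.57, 3.14, 3.14, 3.14].

INTERFACE

Orientations are given as a rotation vector (axis times angle).
In Python, from workcell import env, capture gives the robot as it stands.
- The arm moves only by the tool apply_moves, never from a script. Its argument "motion" is a list of rows, each a list of 2 entries, a list of its own where there are three numbers: the shift along the tool's x, y, z in mm, then the turn, a rotation vector about the tool's x, y, z in rad. A call has 1 to 10 rows; each row is the pose to reach, as a shift and turn from the pose commanded when the call began, along the tool's axes at that moment; what a row does not reach only later rows make up. A row lasts 1/12 s, in which the tool goes at most 41.7 mm and 7.16 degrees, less where a joint would pass 70% of its speed; a pose out of reach is approached as far as the arm can. A call with a gripper value outside its range is refused whole. "claw" is the opening, from 0 (shut) to 1 (fully open), set as the call begins (left out, the last holds). The fingers move at their own pace and stop on an object; the grip force is fixed at half the most. Time passes only in rows, so rows that repeat a pose let the fingers close. It gives the time, the measured TCP pose, the force, the opening and the grip force at its end, in the units of the state.
- env.sense(): the state, without advancing time (a new reading comes with each control period).
- capture(name): name is "side" or "top"; returns a dict with "pixels" (384x512x3 uint8, red, green, blue), "K" (3x3 intrinsics, pixels), "k1" (the pictures are not rectified: a ray, as slopes to the right and down, at radius r is drawn at 1 + k1 r^2 times it, then the intrinsics apply), "T" (4x4, takes a point from camera to world coordinates). Camera axes: x right, y down, z forward; pixel columns grow to the right and rows downward; lengths in m; the calibration is good to about 2 mm. A picture is of the moment at which its call begins. There is no depth.
- env.sign_off(): hands the job in; it is judged then, once.
The state is a dict: "time": time; "joint_pos": joint angles; "qvel": joint speeds; "joint_efforts": joint torques, N m; "tool_pos": TCP position; "ee_rot": TCP orientation; "wrist_force": force on the tool from outside, world axes, zero at the start; "ft_torque": the same for the moment, N m; "grip_width": finger opening in m; "grip_force": force on a finger pad.
Only numpy, scipy, OpenCV 4.12 (cv2) and the standard library are available. Lean on these libraries where they do the work, as an engineer would, in place of code of your own. Each camera call takes 0.05 s, during which the arm holds its last target. There are 200 camera calls.

## Working session

There is one attempt and no reset: what is moved stays moved. The work goes in short steps, Python scripts to look and compute and a tool call to move; the robot and the scene stay as the last step left them, time stands still between calls to the robot, and variables do not carry over. Pictures are saved under pics/ and viewed, at most 10 in all, crops included, and the job is handed in when it is done.

Besides the shell and the picture viewer there is one more tool, called after "Call:" as name(argument=value, ...), one argument or row to a line, values as JSON. apply_moves: Moves the arm, as the interface text tells. Its arguments: {"type":"object","properties":{"motion":{"type":"array","items":{"type":"array"}},"claw":{"type":"number"}},"required":["motion"]}

```bash
ls; mkdir -p pics; python3 - <<'E'
from workcell import env, capture
import cv2,numpy as np,pickle
for n in("side","top"):
    c=capture(n); pickle.dump(c,open(n+".pkl","wb")); cv2.imwrite(f"pics/{n}0.png",c["pixels"][:,:,::-1])
    print(n,c["K"].round(1).tolist(),c["k1"],c["T"].round(3).tolist())
print(env.sense())
E
```

```text
pics
side [[463.2, 0.0, 256.8], [0.0, 463.2, 188.0], [0.0, 0.0, 1.0]] -0.0856788333914339 [[0.894, -0.386, 0.226, 0.369], [-0.448, -0.776, 0.445, -0.012], [0.004, -0.499, -0.867, 0.832], [0.0, 0.0, 0.0, 1.0]]
top [[377.6, 0.0, 253.5], [0.0, 377.6, 185.9], [0.0, 0.0, 1.0]] -0.10948721060684663 [[-0.026, -0.999, 0.039, 0.537], [-1.0, 0.026, -0.005, 0.365], [0.004, -0.039, -0.999, 0.913], [0.0, 0.0, 0.0, 1.0]]
{'time': 0.1, 'joint_pos': array([1.08528085e+00, 1.04650663e-01, 9.65821528e-02, 1.56390085e+00,
       2.18976306e-05, 1.35311255e+00]), 'qvel': array([ 0.00069049, -0.00188116,  0.00097041,  0.00121323, -0.00047675,
       -0.00056182]), 'joint_efforts': array([ 5.47019328e-03, -5.58205891e+01,  5.04719603e+01,  1.29307350e-02,
       -3.20903127e-04, -8.07826893e-06]), 'tool_pos': array([0.15862363, 0.57835759, 0.23061292]), 'ee_rot': array([-4.19395995e-01, -3.11304370e+00,  1.71779870e-03]), 'wrist_force': array([-0.76033079,  0.22286723,  0.12452045]), 'ft_torque': array([-0.0103486 , -0.01251366, -0.03419726]), 'grip_force': 0.0, 'grip_width': 0.08567071968026423}
```

View pics/side0.png

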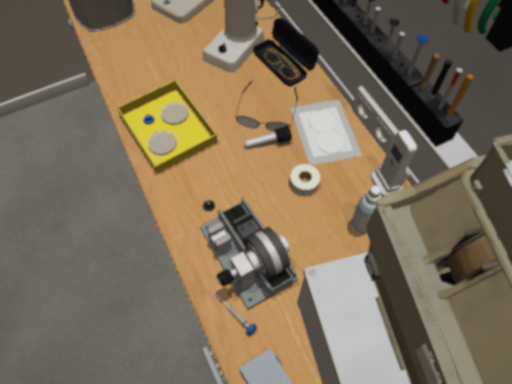

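View pics/top0.png

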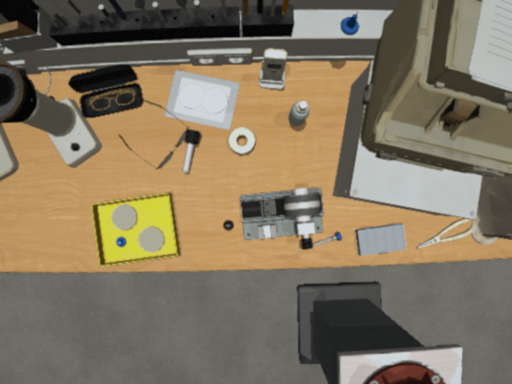

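Side view: cradle near (248,252), knob (225,277), low end upper-left (240,212), lens block (209,205), screwdriver (240,318). Top view: cradle spans cols 241–323, rows 188–240; knob (306,243). A second pin-like part (black head and pale shank) lies at top (190,150). I'll enlarge to confirm.

```bash
cat > h.py <<'E'
import cv2,numpy as np,pickle
from workcell import env,capture
def snap(n):
    c=capture(n); pickle.dump(c,open(n+".pkl","wb")); return c
def ray(c,u,v):
    K=c["K"]; d=np.array([(u-K[0,2])/K[0,0],(v-K[1,2])/K[1,1]]); s=d.copy()
    for _ in range(20): s=d/(1+c["k1"]*(s@s))
    return c["T"][:3,3],c["T"][:3,:3]@np.r_[s,1]
def onz(c,u,v,z):
    o,d=ray(c,u,v); return o+d*(z-o[2])/d[2]
def tri(c1,p1,c2,p2):
    (a,d),(b,e)=ray(c1,*p1),ray(c2,*p2)
    t=np.linalg.lstsq(np.c_[d,-e],b-a,rcond=None)[0]; A,B=a+d*t[0],b+e*t[1]
    return (A+B)/2,np.linalg.norm(A-B)
def proj(c,P):
    T=c["T"]; q=T[:3,:3].T@(np.asarray(P)-T[:3,3]); s=q[:2]/q[2]; s=s*(1+c["k1"]*(s@s))
    return s*c["K"][0,0]+c["K"][:2,2]
def crop(c,x,y,w,h,k):
    return cv2.resize(c["pixels"][y:y+h,x:x+w,::-1],None,fx=k,fy=k,interpolation=cv2.INTER_CUBIC)
E
python3 - <<'E'
from h import *
S,T=[pickle.load(open(n+".pkl","rb")) for n in("side","top")]
a=crop(S,190,190,120,120,5)[:600,:]; 
b=crop(T,222,180,132,76,6)
cv2.imwrite("pics/s1.png",a); cv2.imwrite("pics/t1.png",b)
# candidate pin look-alike length on bench
print(np.linalg.norm(onz(T,196,130,.012)-onz(T,186,172,.008)))
E
```

```text
0.10418076075735476
```

View pics/s1.png

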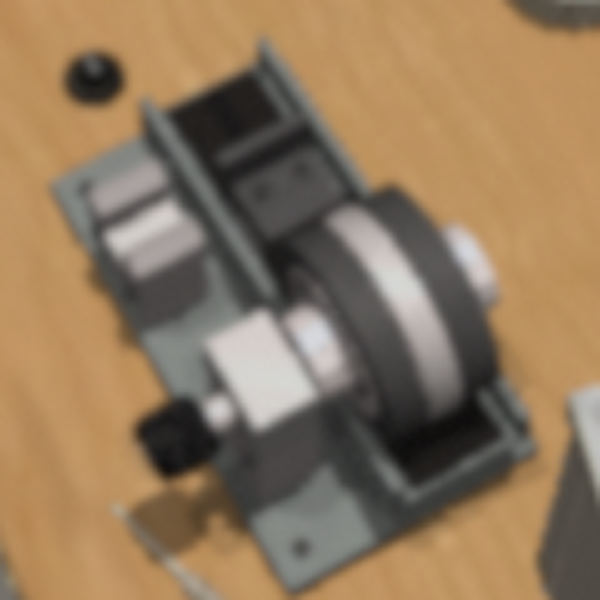

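View pics/t1.png

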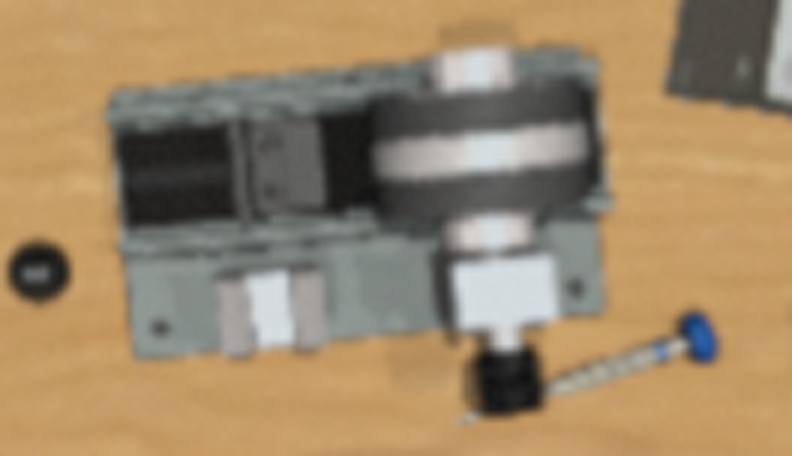

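Candidates: pin in the block (top px 306,243) and the loose pin-like part at top px (190,150), about 104 mm long and lying on the bench. The one in the block fits: it sits through block and hub, with about a 24 mm knob. The crops show block top, chock plate at top crop (240,170), and empty notch at (270,308). Next I'll fit the cradle pose from known points.

```bash
python3 - <<'E'
from h import *
S,T=[pickle.load(open(n+".pkl","rb")) for n in("side","top")]
t=lambda u,v:(222+u/6-.42,180+v/6-.42); s=lambda u,v:(190+u/5-.4,190+v/5-.4)
L=[((26,-40,93),T,t(455,262)),((62,-40,93),T,t(550,253)),((62,-64,93),T,t(560,322)),((26,-64,93),T,t(463,332)),
((26,-64,93),S,s(205,352)),((26,-40,93),S,s(264,310)),((62,-40,93),S,s(322,385)),((62,-64,93),S,s(258,432)),
((44,-86,74),T,t(505,382)),((44,-86,74),S,s(178,435)),((-40,-54,66),T,t(272,308)),((-40,-54,66),S,s(150,215))]
A=np.array([l[0][:2] for l in L])/1e3; W=np.array([onz(l[1],*l[2],l[0][2]/1e3)[:2] for l in L])
a,w=A.mean(0),W.mean(0); H=(A-a).T@(W-w); th=np.arctan2(H[0,1]-H[1,0],H[0,0]+H[1,1])
R=np.array([[np.cos(th),-np.sin(th)],[np.sin(th),np.cos(th)]]); o=w-R@a
print("yaw",th,"o",o); print(((W-o)@R*1e3-A*1e3).round(1))
M=np.eye(4);M[:2,:2]=R;M[:2,3]=o;np.save("M.npy",M)
print("knob tri",tri(T,t(505,382),S,s(178,435)))
cr=lambda p:((M.T[:3,:3]@(p-M[:3,3]))*1e3).round(1)
# chock plate top edge: top crop & side crop ends
for z in(.045,.05,.055): print(z,cr(onz(T,*t(243,122),z)),cr(onz(T,*t(248,222),z)))
print("chock tri",cr(tri(T,t(246,172),S,s(265,145))[0]))
print("lens",cr(onz(T,*t(40,270),.01)),"screw cap",cr(onz(T,*t(697,335),.01)),cr(onz(T,*t(465,420),.003)))
for P in[(-40,-87,52),(-95,0,20)]: print((M@np.r_[np.array(P)/1e3,1])[:3])
print(M[:3,:3])
E
```

```text
yaw -1.5071330379419423 o [0.52287471 0.29498855]
[[-0.6  0.9]
 [-1.9  0.9]
 [-0.5 -0.3]
 [-0.  -0.6]
 [ 3.5 -2.3]
 [ 0.2 -1.5]
 [-2.5  2.1]
 [ 1.2 -0.6]
 [-2.  -0.5]
 [ 0.4  0. ]
 [-1.3  2.2]
 [ 3.5 -0.3]]
knob tri (array([0.43954586, 0.24672694, 0.07043035]), np.float64(0.0015358281835667902))
0.045 [-45.2  18.3  45. ] [-46.7 -20.   45. ]
0.05 [-45.3  18.3  50. ] [-46.9 -19.8  50. ]
0.055 [-45.5  18.3  55. ] [-47.  -19.6  55. ]
chock tri [-46.1  -1.1  52.1]
lens [-130.   -33.2   10. ] screw cap [129.2 -83.2  10. ] [  34.  -109.1    3. ]
[0.43350615 0.32937255 0.052     ]
[0.51683078 0.3897961  0.02      ]
[[ 0.06362029  0.99797418  0.        ]
 [-0.99797418  0.06362029  0.        ]
 [ 0.          0.          1.        ]]
```

Cradle fit is good to about 2 mm, heights and sizes agree, and plate and knob lie where expected. Now to approach behind the chock with shut fingers, leaning back from the wheel.

```bash
cat >> h.py <<'E'
from scipy.spatial.transform import Rotation as Ro
M=np.load("M.npy")
def goal(P,t=0.,roll=0.):
    # P: cradle mm; t: lean back about tool x
    c,yv,Z=M[:3,0],M[:3,1],M[:3,2]
    z=-np.cos(t)*Z+np.sin(t)*c; y=-(np.cos(t)*c+np.sin(t)*Z); x=np.cross(y,z)
    return (M@np.r_[np.array(P)/1e3,1])[:3],Ro.from_matrix(np.c_[x,y,z])
def step(P,t=0.):
    s=env.sense(); R=Ro.from_rotvec(s["ee_rot"]); p,G=goal(P,t)
    print("shift",(R.inv().apply(p-s["tool_pos"])*1e3).round(1),"turn",(R.inv()*G).as_rotvec().round(3))
def now():
    s=env.sense(); q=M[:3,:3].T@(s["tool_pos"]-M[:3,3])
    print("t",s["time"],"cradle",(q*1e3).round(1),"F(cr)",(M[:3,:3].T@s["wrist_force"]).round(1),"w",s["grip_width"],"gf",s["grip_force"])
E
python3 -c "
from h import *
now();step((-85,0,150),.4)"
```

```text
t 0.1 cradle [-306.  -345.5  230.6] F(cr) [-0.3 -0.7  0.1] w 0.08567071968026423 gf 0.0
shift [-398.6  -96.4   80.6] turn [ 0.395 -0.067 -0.327]
```

Call:
apply_moves(
  motion=[
    [[-40,-10,8],[0.04,-0.007,-0.033]],
    [[-80,-19,16],[0.08,-0.013,-0.065]],
    [[-120,-29,24],[0.12,-0.02,-0.1]],
    [[-160,-39,32],[0.16,-0.027,-0.13]],
    [[-199,-48,40],[0.2,-0.033,-0.163]],
    [[-239,-58,48],[0.24,-0.04,-0.196]],
    [[-279,-67,56],[0.28,-0.047,-0.229]],
    [[-319,-77,64],[0.32,-0.054,-0.262]],
    [[-359,-87,72],[0.36,-0.06,-0.295]],
    [[-399,-96,81],[0.395,-0.067,-0.327]],
  ],
  claw=0,
)

```text
time: 0.93
tool_pos: [0.5182, 0.3799, 0.1498]
ee_rot: [-0.1, 3.065, -0.623]
wrist_force: [0.4, 1.3, 0.7]
grip_width: 0.0002
grip_force: 0.0
```

Call:
apply_moves(
  motion=[
    [[0,0,0],[0,0,0]],
    [[0,0,0],[0,0,0]],
  ],
)

```text
time: 1.1
tool_pos: [0.5175, 0.3796, 0.1483]
ee_rot: [-0.094, 3.067, -0.623]
wrist_force: [-0.8, -0.1, -0.6]
grip_width: -0.0001
grip_force: 0.0
```

```bash
python3 -c "
from h import *
now();step((-85,0,150),.4);step((-80,0,37),.4)"
```

```text
t 1.1 cradle [-84.8  -0.  148.3] F(cr) [ 0.1 -0.8 -0.6] w -6.11101502094679e-05 gf 0.0
shift [-0.  -0.4 -1.6] turn [-0.    -0.003 -0.002]
shift [ -0.2  39.  104.4] turn [-0.    -0.003 -0.002]
```

Call:
apply_moves(
  motion=[
    [[0,13,35],[0,0,0]],
    [[0,26,70],[0,0,0]],
    [[0,33,88],[0,0,0]],
    [[0,39,104],[0,0,0]],
    [[0,39,104],[0,0,0]],
  ],
)

```text
time: 1.52
tool_pos: [0.5141, 0.3763, 0.0359]
ee_rot: [-0.1, 3.069, -0.624]
wrist_force: [-1.0, -0.8, -1.3]
grip_width: -0.0002
grip_force: 0.0
```

```bash
python3 - <<'E'
from h import *
now()
S=snap("side");T=snap("top")
a=crop(S,205,185,80,75,5); b=crop(T,232,180,80,75,5)
cv2.imwrite("pics/c2.png",np.hstack([a,b]))
step((-60,0,38.2),.4);step((-20,0,42.4),.4)
E
```

```text
t 1.5167 cradle [-81.7  -3.6  35.9] F(cr) [ 0.8 -1.  -1.3] w -0.0001925821132893937 gf 0.0
shift [ -1.4 -20.   10.7] turn [0.001 0.001 0.001]
shift [ -1.3 -58.5  22.3] turn [0.001 0.001 0.001]
```

View pics/c2.png

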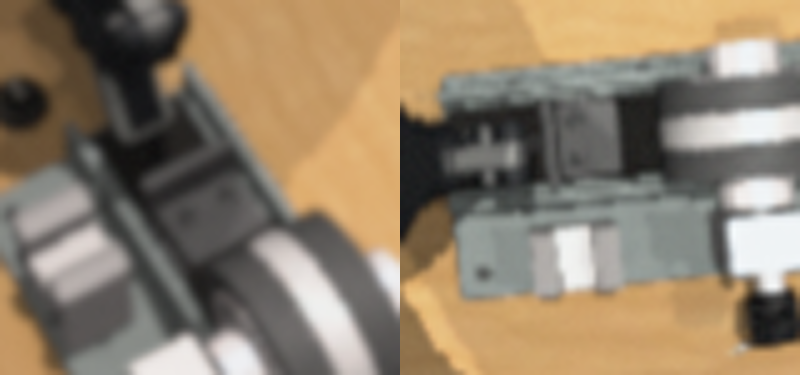

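The shut fingers stand between the rails behind the chock plate (fingers right crop (490,155), plate (550,150)). Now I push up the slope.

Call:
apply_moves(
  motion=[
    [[-1,-10,5],[0,0,0]],
    [[-1,-16,9],[0,0,0]],
    [[-1,-21,11],[0,0,0]],
    [[-1,-26,12.5],[0,0,0]],
    [[-1,-31,14],[0,0,0]],
    [[-1,-36,15.5],[0,0,0]],
    [[-1,-41,17],[0,0,0]],
    [[-1,-46,18.5],[0,0,0]],
    [[-1,-50,20],[0,0,0]],
    [[-1,-50,20],[0,0,0]],
  ],
)

```text
time: 2.45
tool_pos: [0.5219, 0.3251, 0.0415]
ee_rot: [-0.098, 3.065, -0.611]
wrist_force: [-1.0, 13.5, 3.3]
grip_width: -0.0001
grip_force: 6.7
```

```bash
python3 - <<'E'
from h import *
now();step((-12,0,43.5),.4)
E
```

```text
t 2.45 cradle [-30.1   1.   41.5] F(cr) [-13.5  -0.1   3.3] w -8.879712287169564e-05 gf 6.70848973095417
shift [  1.  -17.5   5.1] turn [ 0.007  0.003 -0.001]
```

Call:
apply_moves(
  motion=[
    [[0,0,0],[0,0,0]],
    [[0,0,0],[0,0,0]],
  ],
)

```text
time: 2.62
tool_pos: [0.5219, 0.3252, 0.0415]
ee_rot: [-0.098, 3.064, -0.612]
wrist_force: [0.1, 12.8, 4.2]
grip_width: -0.0001
grip_force: 6.3
```

```bash
python3 - <<'E'
from h import *
now()
S=snap("side");T=snap("top")
a=crop(S,205,185,80,75,5); b=crop(T,232,180,80,75,5)
cv2.imwrite("pics/c3.png",np.hstack([a,b]))
E
```

```text
t 2.6167 cradle [-30.2   1.   41.5] F(cr) [-12.8   1.    4.2] w -0.00012885421202546654 gf 6.3368209451437
```

View pics/c3.png

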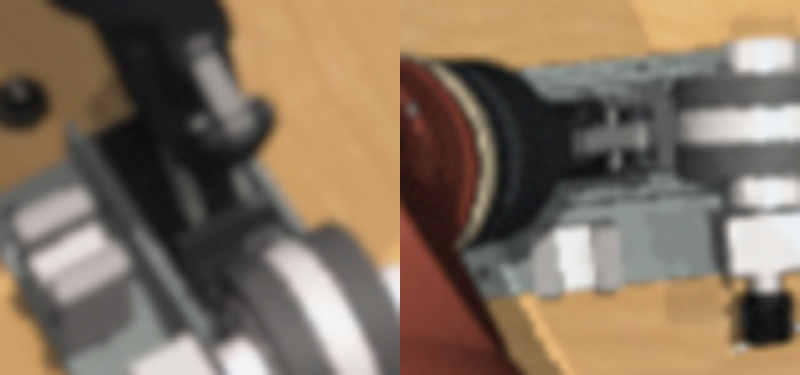

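Chock plate now sits at right crop (655,140), just beside the wheel's edge (680,140); force is about 13 N. I'll push a bit more to see whether it stiffens.

Call:
apply_moves(
  motion=[
    [[0,-0.7,0.2],[0,0,0]],
    [[0,-1.5,0.4],[0,0,0]],
    [[0,-1.5,0.4],[0,0,0]],
  ],
)

```text
time: 2.97
tool_pos: [0.522, 0.3249, 0.0416]
ee_rot: [-0.099, 3.065, -0.608]
wrist_force: [-0.9, 20.0, 3.1]
grip_width: -0.0001
grip_force: 9.6
```

```bash
python3 - <<'E'
from h import *
now()
T=pickle.load(open("top.pkl","rb"))
for u in(645,655,665,675,680):
    p=onz(T,232+(u-400)/5-.4,180+140/5-.4,.062); print(u,(M[:3,:3].T@(p-M[:3,3])*1e3).round(1))
E
```

```text
t 2.9667 cradle [-29.9   1.   41.6] F(cr) [-20.    0.4   3.1] w -0.00011152765803062701 gf 9.631685391068459
645 [-5.6 -2.8 62. ]
655 [-1.1 -3.2 62. ]
665 [ 3.4 -3.6 62. ]
675 [ 7.9 -4.  62. ]
680 [10.1 -4.2 62. ]
```

Stiff at 20 N with the plate at cradle x≈-1, where the geometry puts snug. Now back off and lift clear.

Call:
apply_moves(
  motion=[
    [[0,10,-3],[0,0,0]],
    [[0,20,-7],[0,0,0]],
    [[0,24,-30],[0,0,0]],
    [[0,24,-65],[0,0,0]],
    [[0,24,-100],[0,0,0]],
    [[0,24,-135],[0,0,0]],
    [[0,24,-135],[0,0,0]],
  ],
)

```text
time: 3.55
tool_pos: [0.5184, 0.3986, 0.1633]
ee_rot: [-0.097, 3.058, -0.611]
wrist_force: [1.1, 0.1, 1.3]
grip_width: -0.0001
grip_force: 0.0
```

```bash
python3 - <<'E'
from h import *
now();step((44,-86,180));step((44,-86,68))
S=snap("side");T=snap("top")
a=crop(S,195,195,80,100,5); b=crop(T,242,180,80,100,5)
cv2.imwrite("pics/c4.png",np.hstack([a,b]))
E
```

```text
t 3.55 cradle [-103.7    2.1  163.3] F(cr) [-0.   1.1  1.3] w -9.90023551037489e-05 gf 0.0
shift [  88.2 -143.    40.6] turn [-0.395  0.009 -0.   ]
shift [ 89.2 -99.9 144. ] turn [-0.395  0.009 -0.   ]
```

View pics/c4.png

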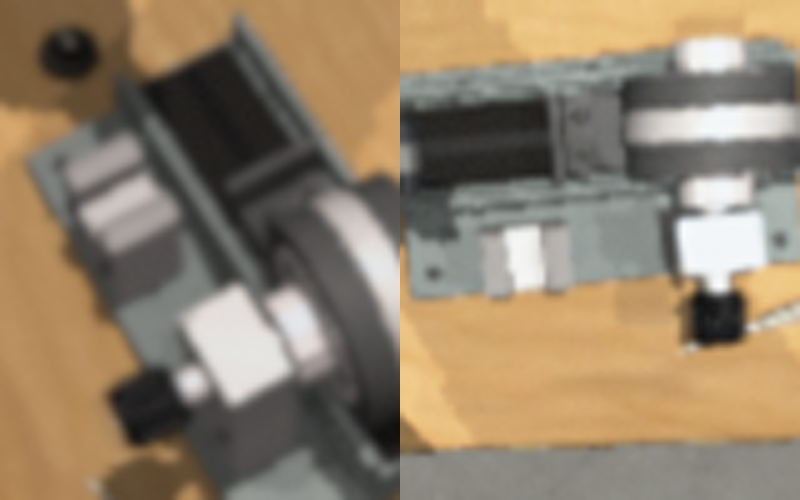

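Chock plate is now at right crop (555,130) with its dark rubber face tucked under the wheel: plate x≈-23, toe ≈ +36, against a wheel/deck contact at 48. That is what a ~33° wedge touching an 80 mm wheel needs, so it is snug; wheel and knob (718,318) have not moved. Next, refine the knob position and go over it.

```bash
python3 - <<'E'
from h import *
S,T=[pickle.load(open(n+".pkl","rb")) for n in("side","top")]
def blob(c,x,y,w,h):
    m=(c["pixels"][y:y+h,x:x+w].max(2)<60).astype(np.uint8)
    n,l,st,ce=cv2.connectedComponentsWithStats(m); i=1+np.argmax(st[1:,4]); print(st[i],ce[i]); b=st[i]; return ce[i]+[x,y]
t=blob(T,296,234,20,18); s=blob(S,214,266,23,22)
p,e=tri(T,t,S,s); print(t,s,(M[:3,:3].T@(p-M[:3,3])*1e3).round(1),e)
for z in (.074,.080):
  for c,q in((T,t),(S,s)): print(z,(M[:3,:3].T@(onz(c,*q,z)-M[:3,3])*1e3).round(1))
E
```

```text
[ 5  5  9 10 79] [8.91139241 9.32911392]
[  4   3  16  15 153] [11.00653595 10.23529412]
[304.91139241 243.32911392] [225.00653595 276.23529412] [ 41.4 -86.2  68.5] 0.00208744472748072
0.074 [ 40.2 -86.5  74. ]
0.074 [ 43.7 -85.9  74. ]
0.08 [ 39.4 -85.7  80. ]
0.08 [ 45.7 -86.6  80. ]
```

Call:
apply_moves(
  motion=[
    [[15,-24,7],[-0.066,0,0]],
    [[30,-48,14],[-0.13,0,0]],
    [[44,-72,20],[-0.2,0,0]],
    [[59,-96,27],[-0.26,0.01,0]],
    [[74,-120,34],[-0.33,0.01,0]],
    [[88,-143,41],[-0.395,0.01,0]],
    [[88,-143,41],[-0.395,0.01,0]],
    [[88,-143,41],[-0.395,0.01,0]],
  ],
  claw=0.7,
)

```text
time: 4.32
tool_pos: [0.4371, 0.2401, 0.1724]
ee_rot: [0.09, -3.131, 0.007]
wrist_force: [0.6, -0.2, -0.1]
grip_width: 0.0596
grip_force: 0.0
```

```bash
python3 - <<'E'
from h import *
now();step((44,-86,180));step((44,-87,55))
E
```

```text
t 4.3167 cradle [ 49.3 -89.1 172.4] F(cr) [ 0.2  0.6 -0.1] w 0.05962011285013598 gf 0.0
shift [-3.   5.3 -7.6] turn [-0.004 -0.01  -0.006]
shift [ -3.2   5.8 117.4] turn [-0.004 -0.01  -0.006]
```

Call:
apply_moves(
  motion=[
    [[-3,7.5,0],[0,-0.01,0]],
    [[-3,7.5,35],[0,-0.01,0]],
    [[-3,7.5,65],[0,-0.01,0]],
    [[-3,7.5,90],[0,-0.01,0]],
    [[-3,7.5,105],[0,-0.01,0]],
    [[-3,7.5,117],[0,-0.01,0]],
    [[-3,7.5,117],[0,-0.01,0]],
  ],
)

```text
time: 4.9
tool_pos: [0.4381, 0.2509, 0.0533]
ee_rot: [0.1, -3.137, 0.008]
wrist_force: [-0.5, -0.3, -0.2]
grip_width: 0.0596
grip_force: 0.0
```

Call:
apply_moves(
  motion=[
    [[0,0,0],[0,0,0]],
    [[0,0,0],[0,0,0]],
    [[0,0,0],[0,0,0]],
  ],
  claw=0.38,
)

```text
time: 5.15
tool_pos: [0.4409, 0.2507, 0.0579]
ee_rot: [-0.098, 3.137, -0.005]
wrist_force: [0.4, 1.1, 0.4]
grip_width: 0.0324
grip_force: 0.0
```

```bash
python3 - <<'E'
from h import *
now();step((42,-87,55))
S=snap("side");T=snap("top")
a=crop(S,195,235,80,70,5); b=crop(T,272,200,80,70,5)
cv2.imwrite("pics/c5.png",np.hstack([a,b]))
E
```

```text
t 5.15 cradle [ 39.  -84.7  57.9] F(cr) [-1.1  0.5  0.4] w 0.032388942122030404 gf 0.0
shift [ 2.4 -3.   2.9] turn [-0.004  0.003 -0.001]
```

View pics/c5.png

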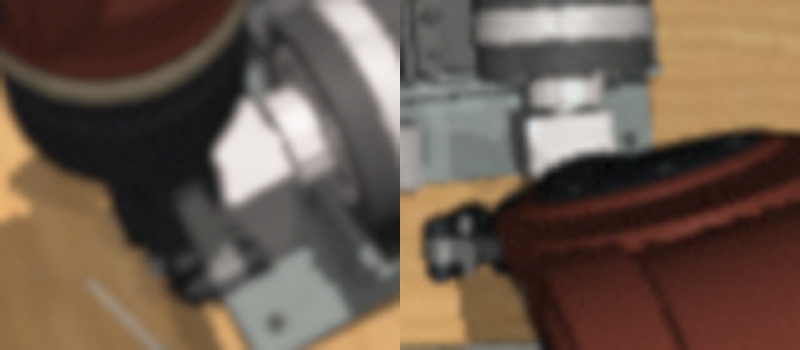

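Gripper straddles the knob, with the block clear behind it (left crop (260,150)); the knob itself is hidden. I'll correct by 2–3 mm and close.

Call:
apply_moves(
  motion=[
    [[2,-3,2.5],[0,0,0]],
    [[2,-3,2.5],[0,0,0]],
    [[2,-3,2.5],[0,0,0]],
  ],
)

```text
time: 5.5
tool_pos: [0.438, 0.2468, 0.0541]
ee_rot: [-0.097, 3.139, -0.006]
wrist_force: [-0.5, -0.4, -0.3]
grip_width: 0.0328
grip_force: 0.0
```

Call:
apply_moves(
  motion=[
    [[0,0,0],[0,0,0]],
    [[0,0,0],[0,0,0]],
    [[0,0,0],[0,0,0]],
    [[0,0,0],[0,0,0]],
  ],
  claw=0.2,
)

```text
time: 5.83
tool_pos: [0.4381, 0.2469, 0.0541]
ee_rot: [-0.097, 3.139, -0.006]
wrist_force: [-0.5, -2.0, 1.0]
grip_width: 0.0224
grip_force: 58.5
```

```bash
python3 - <<'E'
from h import *
now()
E
```

```text
t 5.8333 cradle [ 42.6 -87.7  54.1] F(cr) [ 2.  -0.6  1. ] w 0.022427167856678074 gf 58.51616084575653
```

Well centred (2 N sideways, 22 mm opening). Draw gently.

Call:
apply_moves(
  motion=[
    [[2,0,0],[0,0,0]],
    [[4,0,0],[0,0,0]],
    [[6,0,0],[0,0,0]],
    [[8,0,0],[0,0,0]],
    [[10,0,0],[0,0,0]],
    [[10,0,0],[0,0,0]],
  ],
)

```text
time: 6.33
tool_pos: [0.4273, 0.2465, 0.054]
ee_rot: [-0.098, 3.14, -0.006]
wrist_force: [-0.7, -0.9, 0.2]
grip_width: 0.0226
grip_force: 58.7
```

```bash
python3 - <<'E'
from h import *
now(); step((42.6,-133,54))
E
```

```text
t 6.3333 cradle [ 42.3 -98.4  54. ] F(cr) [ 0.9 -0.7  0.2] w 0.022621828239142803 gf 58.654353618621826
shift [34.6 -0.4 -0.1] turn [-0.004  0.    -0.001]
```

Call:
apply_moves(
  motion=[
    [[5,0,0],[0,0,0]],
    [[10,0,0],[0,0,0]],
    [[15,0,0],[0,0,0]],
    [[20,0,0],[0,0,0]],
    [[25,0,0],[0,0,0]],
    [[30,0,0],[0,0,0]],
    [[35,0,0],[0,0,0]],
    [[38,0,0],[0,0,0]],
    [[38,0,0],[0,0,0]],
    [[38,0,0],[0,0,0]],
  ],
)

```text
time: 7.17
tool_pos: [0.3902, 0.2441, 0.0541]
ee_rot: [-0.097, 3.138, -0.006]
wrist_force: [0.6, -0.2, -0.5]
grip_width: 0.0224
grip_force: 58.5
```

```bash
python3 - <<'E'
from h import *
now()
S=snap("side");T=snap("top")
a=crop(S,185,215,100,100,4); b=crop(T,252,180,100,100,4)
cv2.imwrite("pics/c6.png",np.hstack([a,b]))
step((44,-133,100));step((-40,-133,100)); step((-40,-87,100)); step((-40,-87,32))
E
```

```text
t 7.1667 cradle [  42.3 -135.7   54.1] F(cr) [ 0.2  0.6 -0.5] w 0.02235078261172469 gf 58.53996276855469
shift [ -2.5  -1.8 -45.9] turn [-0.004  0.001 -0.002]
shift [ -2.4  82.2 -46.2] turn [-0.004  0.001 -0.002]
shift [-48.4  82.3 -46.1] turn [-0.004  0.001 -0.002]
shift [-48.3  82.6  21.9] turn [-0.004  0.001 -0.002]
```

View pics/c6.png

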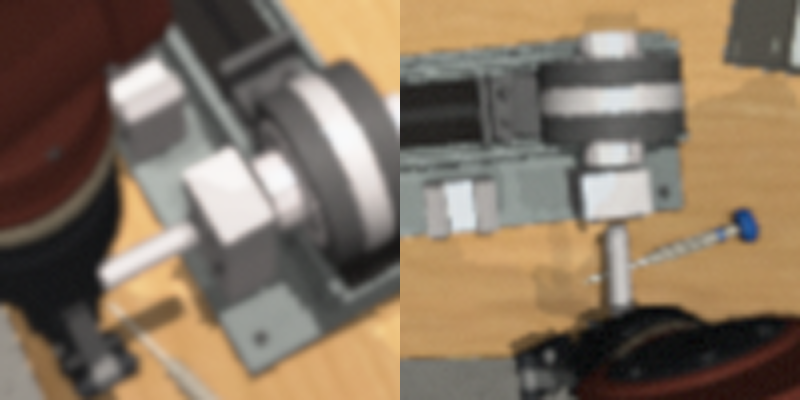

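The pin is fully out: its tip at right crop (615,225) is clear of the block's face (618,215), and wheel and chock are unmoved. Now lift, go across, and over the notch.

Call:
apply_moves(
  motion=[
    [[0,0,-20],[0,0,0]],
    [[0,0,-40],[0,0,0]],
    [[0,15,-40],[0,0,0]],
    [[0,35,-40],[0,0,0]],
    [[0,55,-40],[0,0,0]],
    [[0,75,-40],[0,0,0]],
    [[0,84,-40],[0,0,0]],
    [[-15,84,-40],[0,0,0]],
    [[-35,84,-40],[0,0,0]],
    [[-46,84,-40],[0,0,0]],
  ],
)

```text
time: 8.1
tool_pos: [0.4323, 0.3309, 0.0937]
ee_rot: [-0.098, 3.138, -0.006]
wrist_force: [-0.5, -0.7, -0.5]
grip_width: 0.0222
grip_force: 58.7
```

Call:
apply_moves(
  motion=[
    [[0,0,0],[0,0,0]],
    [[0,0,0],[0,0,0]],
    [[0,0,0],[0,0,0]],
  ],
)

```text
time: 8.35
tool_pos: [0.4302, 0.3306, 0.0936]
ee_rot: [-0.097, 3.14, -0.006]
wrist_force: [0.1, 0.2, -0.9]
grip_width: 0.0221
grip_force: 58.7
```

```bash
python3 - <<'E'
from h import *
now()
S=snap("side");T=snap("top")
a=crop(S,185,185,80,100,5); b=crop(T,232,190,80,100,5)
cv2.imwrite("pics/c7.png",np.hstack([a,b]))
step((-41.5,-90,45));step((-41.5,-90,33))
E
```

```text
t 8.35 cradle [-41.4 -90.2  93.6] F(cr) [-0.2  0.1 -0.9] w 0.022123350127158856 gf 58.72861862182617
shift [-0.2  0.1 48.7] turn [-0.004  0.001 -0.002]
shift [-0.2  0.1 60.7] turn [-0.004  0.001 -0.002]
```

View pics/c7.png

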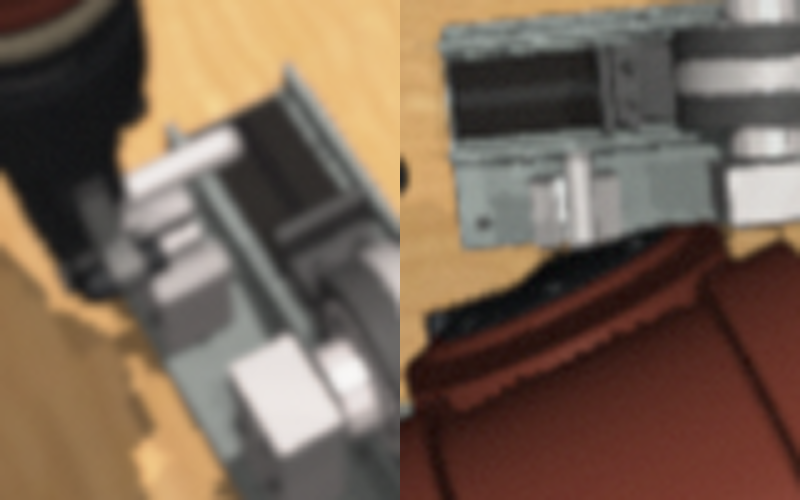

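Ten pictures used. The shank (right crop 577,200) lies over the notch (cheeks 533–620); I'll check numerically, allowing for the height parallax.

```bash
python3 - <<'E'
from h import *
T=pickle.load(open("top.pkl","rb"))
S=pickle.load(open("side.pkl","rb"))
cr=lambda p:(M[:3,:3].T@(p-M[:3,3])*1e3).round(1)
t=lambda u,v:(232+(u-400)/5-.4,190+v/5-.4); s=lambda u,v:(185+u/5-.4,185+v/5-.4)
for a in((570,160),(588,160),(573,235),(592,235)): print("shank",cr(onz(T,*t(*a),.1136)))
for a in((533,210),(620,205)): print("cheek",cr(onz(T,*t(*a),.060)))
print("shank side tip",cr(onz(S,*s(235,140),.1136)),cr(onz(S,*s(135,185),.1136)))
# brightness profile on row 222..232
print(T["pixels"][225,255:282].sum(1)//3)
P=pickle.load(open("top.pkl","rb"))["pixels"]
E
```

```text
shank [-43.8 -28.  113.6]
shank [-36.2 -28.7 113.6]
shank [-45.4 -59.7 113.6]
shank [-37.4 -60.4 113.6]
cheek [-60.8 -52.1  60. ]
cheek [-21.5 -53.4  60. ]
shank side tip [-39.  -25.8 113.6] [-41.  -63.9 113.6]
[150 146 133 115 102  98  95 108 137 144 149 180 205 196 164 121 113 116
 119 128 132 132 133 131 132 131 128]
```

Shank and slot middle agree within about 1 mm. Lower it in.

Call:
apply_moves(
  motion=[
    [[0,0,15],[0,0,0]],
    [[0,0,28],[0,0,0]],
    [[0,0,36],[0,0,0]],
    [[0,0,42],[0,0,0]],
    [[0,0,47],[0,0,0]],
    [[0,0,51],[0,0,0]],
    [[0,0,55],[0,0,0]],
    [[0,0,55],[0,0,0]],
    [[0,0,55],[0,0,0]],
  ],
)

```text
time: 9.2
tool_pos: [0.4309, 0.3307, 0.0388]
ee_rot: [-0.097, 3.139, -0.006]
wrist_force: [0.3, 0.8, -0.3]
grip_width: 0.0221
grip_force: 58.7
```

```bash
python3 -c "
from h import *
now();step((-41.5,-90,33))"
```

```text
t 9.2 cradle [-41.5 -89.5  38.8] F(cr) [-0.8  0.4 -0.3] w 0.022142503438050454 gf 58.728729486465454
shift [0.5 0.  5.8] turn [-0.004  0.001 -0.002]
```

Call:
apply_moves(
  motion=[
    [[0,0,2],[0,0,0]],
    [[0,0,4],[0,0,0]],
    [[0,0,6],[0,0,0]],
    [[0,0,6],[0,0,0]],
  ],
)

```text
time: 9.53
tool_pos: [0.4307, 0.3306, 0.0324]
ee_rot: [-0.097, 3.139, -0.006]
wrist_force: [0.7, 0.3, -0.5]
grip_width: 0.0225
grip_force: 58.7
```

Call:
apply_moves(
  motion=[
    [[0,0,0.5],[0,0,0]],
    [[0,0,1],[0,0,0]],
    [[0,0,1],[0,0,0]],
  ],
)

```text
time: 9.78
tool_pos: [0.431, 0.3307, 0.0318]
ee_rot: [-0.097, 3.139, -0.006]
wrist_force: [0.1, 0.8, 0.2]
grip_width: 0.022
grip_force: 58.8
```

```bash
python3 -c "
from h import *
now()"
```

```text
t 9.7833 cradle [-41.5 -89.4  31.8] F(cr) [-0.8  0.1  0.2] w 0.022031815662621464 gf 58.77364754676819
```

Call:
apply_moves(
  motion=[
    [[0,0,0.7],[0,0,0]],
    [[0,0,1.5],[0,0,0]],
    [[0,0,1.5],[0,0,0]],
  ],
)

```text
time: 10.03
tool_pos: [0.431, 0.3307, 0.0311]
ee_rot: [-0.097, 3.138, -0.006]
wrist_force: [-3.9, -1.8, 8.4]
grip_width: 0.0223
grip_force: 59.6
```

Seated on the slot floor (8 N). I'll ease up 1 mm, slide in 4 mm for better support, then open.

Call:
apply_moves(
  motion=[
    [[0,0,-1],[0,0,0]],
    [[-2,0,-1],[0,0,0]],
    [[-4,0,-1],[0,0,0]],
    [[-4,0,-1],[0,0,0]],
    [[-4,0,-1],[0,0,0]],
  ],
)

```text
time: 10.45
tool_pos: [0.4354, 0.3311, 0.0316]
ee_rot: [-0.097, 3.138, -0.005]
wrist_force: [-0.5, 0.4, 3.9]
grip_width: 0.0223
grip_force: 59.2
```

Call:
apply_moves(
  motion=[
    [[0,0,0],[0,0,0]],
    [[0,0,0],[0,0,0]],
    [[0,0,0],[0,0,0]],
    [[0,0,0],[0,0,0]],
    [[0,0,0],[0,0,0]],
  ],
  claw=0.55,
)

```text
time: 10.87
tool_pos: [0.4348, 0.3308, 0.0311]
ee_rot: [-0.097, 3.139, -0.006]
wrist_force: [-0.6, -0.9, 0.8]
grip_width: 0.047
grip_force: 0.0
```

```bash
python3 -c "
from h import *
now()"
```

```text
t 10.8667 cradle [-41.4 -85.6  31.1] F(cr) [ 0.9 -0.6  0.8] w 0.04702537167465941 gf 0.0
```

Released. Go straight up, then well back, then check numerically.

Call:
apply_moves(
  motion=[
    [[0,0,-20],[0,0,0]],
    [[0,0,-45],[0,0,0]],
    [[0,0,-80],[0,0,0]],
    [[0,0,-115],[0,0,0]],
    [[0,0,-150],[0,0,0]],
    [[0,35,-150],[0,0,0]],
    [[0,75,-150],[0,0,0]],
    [[0,115,-150],[0,0,0]],
    [[0,155,-150],[0,0,0]],
    [[0,155,-150],[0,0,0]],
  ],
)

```text
time: 11.7
tool_pos: [0.4233, 0.4912, 0.178]
ee_rot: [0.103, -3.139, 0.006]
wrist_force: [0.4, -0.5, -0.7]
grip_width: 0.0472
grip_force: 0.0
```

```bash
python3 - <<'E'
from h import *
now()
T0=pickle.load(open("top.pkl","rb"))
S=snap("side");T=snap("top")
cr=lambda p:(M[:3,:3].T@(p-M[:3,3])*1e3).round(1)
pr=lambda c,P:proj(c,(M@np.r_[np.array(P)/1e3,1])[:3])
pts=[]
for n,c in(("T",T),("S",S)):
    u,v=pr(c,(-41,-84,52)).round().astype(int); r=14
    m=(c["pixels"][v-r:v+r,u-r:u+r].max(2)<55).astype(np.uint8)
    k,l,st,ce=cv2.connectedComponentsWithStats(m)
    for i in range(1,k):
        if st[i,4]>30: print(n,(u,v),st[i],(ce[i]+[u-r,v-r]).round(1),cr(onz(c,*(ce[i]+[u-r,v-r]),.052)))
# shank brightness across slot rows at y=-70,-54,-40 top
for y in(-72,-54,-36):
    a=[(x,T["pixels"][tuple(pr(T,(x,y,55))[::-1].round().astype(int))].sum()//3) for x in range(-56,-24,2)]
    print(y,a)
# wheel/hub unchanged? compare to first top patch
print("wheel diff",np.abs(T["pixels"][188:222,285:322].astype(int)-T0["pixels"][188:222,285:322]).mean())
E
```

```text
t 11.7 cradle [-202.1  -86.8  178. ] F(cr) [ 0.5  0.3 -0.7] w 0.047177997399468236 gf 0.0
T (np.int64(268), np.int64(244)) [ 9 10  9 10 76] [267.1 244.3] [-43.1 -83.4  52. ]
S (np.int64(205), np.int64(241)) [  8   8  14  15 134] [205.3 241.9] [-39.2 -83.5  52. ]
-72 [(-56, np.uint64(117)), (-54, np.uint64(92)), (-52, np.uint64(53)), (-50, np.uint64(34)), (-48, np.uint64(46)), (-46, np.uint64(46)), (-44, np.uint64(129)), (-42, np.uint64(148)), (-40, np.uint64(137)), (-38, np.uint64(107)), (-36, np.uint64(61)), (-34, np.uint64(50)), (-32, np.uint64(79)), (-30, np.uint64(79)), (-28, np.uint64(117)), (-26, np.uint64(133))]
-54 [(-56, np.uint64(160)), (-54, np.uint64(161)), (-52, np.uint64(161)), (-50, np.uint64(164)), (-48, np.uint64(170)), (-46, np.uint64(171)), (-44, np.uint64(198)), (-42, np.uint64(198)), (-40, np.uint64(220)), (-38, np.uint64(196)), (-36, np.uint64(169)), (-34, np.uint64(166)), (-32, np.uint64(161)), (-30, np.uint64(158)), (-28, np.uint64(160)), (-26, np.uint64(160))]
-36 [(-56, np.uint64(122)), (-54, np.uint64(122)), (-52, np.uint64(117)), (-50, np.uint64(116)), (-48, np.uint64(119)), (-46, np.uint64(132)), (-44, np.uint64(181)), (-42, np.uint64(214)), (-40, np.uint64(212)), (-38, np.uint64(177)), (-36, np.uint64(177)), (-34, np.uint64(134)), (-32, np.uint64(128)), (-30, np.uint64(127)), (-28, np.uint64(124)), (-26, np.uint64(120))]
wheel diff 18.904345521992582
```

```bash
python3 - <<'E'
from h import *
for n,(x,y,w,h) in(("top",(280,184,46,54)),("side",(240,220,56,60))):
    a=cv2.imread(f"pics/{n}0.png",0)[y:y+h,x:x+w].astype(np.float32); c=pickle.load(open(n+".pkl","rb"))
    b=cv2.cvtColor(c["pixels"],cv2.COLOR_RGB2GRAY)[y:y+h,x:x+w].astype(np.float32)
    print(n,cv2.phaseCorrelate(a,b,cv2.createHanningWindow((w,h),cv2.CV_32F)),np.abs(a-b).mean())
# plate edge: profile along cradle x through chock, z 60
T=pickle.load(open("top.pkl","rb")); g=cv2.cvtColor(T["pixels"],cv2.COLOR_RGB2GRAY)
g0=cv2.imread("pics/top0.png",0)
for G in(g0,g): print([int(G[tuple(proj(T,(M@np.r_[x/1e3,-.008,.058,1])[:3])[::-1].round().astype(int))]) for x in range(-56,14,2)])
E
```

```text
top ((0.5623510897302957, -0.07425733485954922), 0.7691539629006091) 22.117552
side ((0.6271693450194675, 0.6477153793115704), 0.561287358601888) 16.094048
[31, 31, 46, 76, 85, 65, 74, 85, 73, 73, 74, 85, 86, 93, 96, 97, 98, 98, 98, 87, 49, 28, 27, 25, 26, 27, 27, 26, 29, 33, 74, 90, 102, 114, 114]
[35, 35, 35, 36, 35, 35, 35, 35, 35, 35, 32, 30, 30, 32, 38, 67, 94, 94, 85, 85, 97, 89, 88, 91, 96, 99, 99, 101, 102, 102, 102, 93, 60, 55, 55]
```

The wheel has moved only about 1.3 mm up the slope (pin slack), the chock is against it, and the pin lies straight in the slot at about (-41,-83.5) with its height consistent with 52. Handing in.

```bash
python3 -c "
from workcell import env
print(env.sign_off())"
```

```text
the job is handed in; nothing more can be done
None
```

I handed the job in at about 12 s: the chock is snug against the wheel, the lock pin is out and lying in the parking notch, and the wheel set is still standing (about 1.3 mm up the slope from its first place); the sign-off gave no verdict.

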